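Refit the pointer knob of a cylinder test unit and shut its throttle valve

TASK

The pointer knob has come off the right-hand throttle valve of the cylinder test unit. Pick it up from the bench, feel for the flat of the valve's D-shaft and push the knob on until it snaps fully home, then turn it clockwise to the shut mark and let go. Do not force it: never press the knob hard against the valve, do not touch the other valve's setting, and leave the round knob, the brass fitting and the piston lying where they are.

Things in the scene. Friction and masses are not known exactly. Their poses are not given: they have to be found in the camera images.
- knob: The loose black metal pointer knob, bore down on the bench: round skirt 48 mm across, 10 mm high, with a bar grip on it up to 32 mm above the underside. Origin: centre of the underside, on the bore axis; z up, x towards its nose. D-shaped bore from below, 24 mm deep, 17.2 mm round, its flat on the nose side, 2.6 mm from the axis. About 120 g. Inside, 7 to 13 mm up, is a groove for the shaft catch.
- knob_grip (a point): Middle of the knob's bar grip, on the bore axis 21 mm above the underside. The bar has flat parallel sides 24 mm apart (along the knob's y), free to pinch between 12 and 30 mm above the underside; it is 48 mm long (along the knob's x).
- knob_nose (a point): Tip of the knob's nose (the narrowed end of the bar, with a white line on top; the other end is blunt): 27 mm from the bore axis along the knob's +x, 21 mm above the underside.
- unit: The cylinder test unit, a fixed grey box 200 mm (x) by 280 mm (y), aluminium panel 75 mm above the bench; at yaw 0 its front with four ports faces the robot. Origin: centre of its footprint. On the panel near the front two throttle valves 144 mm apart, each on a white scale disc 76 mm across; behind, two dial gauges and a lamp, up to 10 mm proud. The right-hand valve (-y side) is the bare one.
- valve (a point): On the bare valve's axis at the top of its steel bush, 80 mm above the bench, where the knob's underside lands when home; axes as the unit's. With flats matched the knob drops about 10 mm freely, then meets the shaft's sprung catch ball: 5 to 12 N push it on and it snaps home in the last 2.5 mm (about 8 N would pull it off). Over 35 N of the knob against the shaft spoils the valve.
- shaft_top (a point): Centre of the top of the steel D-shaft, 22 mm above point valve; axes as the unit's, not turning with the shaft. 16 mm round, 2 mm from axis to flat (0.6 mm clearance in the bore); top edge chamfered 0.5 mm, not along the flat. The knob enters only with its flat within about 0.2 rad of the shaft's flat, else it rests up here. Shaft friction 0.08 N m: it stays still under light turning.
- shut_mark (a point): Thick black tick on the bare valve's scale disc, the shut end: a point 27 mm from the valve axis at -1.4 rad (clockwise) from the unit's x axis, level with point valve. Valve shut: the shaft's flat and the knob's nose point here, at a stop. The knob has about 0.1 rad of play on the shaft.
- open_mark (a point): The fully open end of the bare valve's travel, a stop 2.8 rad anticlockwise of shut, 27 mm from the axis. The shaft's angle is not reported: at the start its flat faces anywhere from 0.5 to 2.7 rad anticlockwise of shut, between the two marks.
- other_nose (a point): Nose tip of the fitted knob on the left-hand valve, the same shape as the loose knob. Must keep its setting.
- round_knob: Bystander: round black knurled knob, 40 mm across, 28 mm high, no pointer; origin under its centre.
- fitting: Bystander: brass hexagon fitting 32 mm across, 34 mm high; origin under its centre.
- piston: Bystander: aluminium piston 38 mm across, 30 mm high; origin under its centre.
Things that resemble listed ones, but are neither listed nor needed, are in the scene too. What is shaped like the knob but blue or green is not meant.

How it is judged (in metres and radians):
On the way, in this order (a step that is already met when the one before it is completed fails the run):
1. the knob is pushed fully home on the D-shaft (snapped) (z of knob in the frame of valve below 0.0015 m and horizontal distance between knob and valve below 0.003 m and angle between knob's own z axis and vertical below 0.08 rad), for 0.2 s.
2. the knob is turned to the shut mark (horizontal distance between knob_nose and shut_mark below 0.006 m), for 0.2 s.
At the end, for the whole second after the job is handed in: The pointer knob sits upright and fully home on the right-hand valve (underside within 1.5 mm of the bush, bore axis within 3 mm of the valve's axis), its nose over the shut mark (within 6 mm), at rest and let go (all of step 1 and horizontal distance between knob_nose and shut_mark below 0.006 m and linear speed of knob below 0.02 m/s); the robot touches nothing.
It fails at once if the knob is pressed on the valve's D-shaft with over 35 N (contact force between knob and d_shaft above 35 N).
It fails at once if the other valve's setting is changed (distance of other_nose from where it was at the start of the episode above 0.005 m).
It fails at once if the round knob, the fitting or the piston is moved by more than 30 mm (distance of any of round_knob, fitting, piston from where it was at the start of the episode above 0.03 m).
It also fails if it takes over 72 s, if anything falls off the work surface, if the arm or the gripper's body presses on something with over 40 N, if the wrist force passes 120 N, or if a joint passes its speed limit or range.

ROBOT

A 7-joint arm with a two-finger parallel gripper is mounted at the origin on the work surface. World frame = base frame: x ahead of the robot, y to its left, z up, the work surface at z = 0. Lengths are in m, angles in degrees, forces in N, time in s.
With the tool pointing down it reaches from about 0.425 to 0.875 m from the base axis. Payload 4.7 kg.
Tool frame: the origin (TCP) lies at the very end of the fingers, on their centre line; the grasp point (between the pads) lies 19 mm behind it; z points along the fingers, y is the line along which they close (so a half turn about z gives the same grasp; the last joint's range is limited). The gripper opens to 87 mm and grips with 3 to 60 N. Pads are 19 mm wide; open, the fingers measure 117 mm over their backs; the gripper's body (75 mm by 190 mm) begins 51 mm behind the grasp point.
Start: joints at [67.214, 18.392, -4.016, 83.108, 1.295, 78.541, -3.26], TCP at [0.26, -0.596, 0.223] pointing down, gripper open.
Joint ranges: [-163.93, 163.93], [-17.29, 119.83], [-79.2, 71.16], [3.27, 140.29], [-89.18, 269.18], [5.43, 117.66], [-154.24, 154.24]. Speed limits (degrees/s): [147.25, 147.25, 180, 180, 180, 180, 180].

INTERFACE

Orientations are given as [roll, pitch, yaw] about the fixed x, y, z axes, in that order (R = Rz(yaw) Ry(pitch) Rx(roll)).
In Python, from cell import get_obs, eyes, env gives the robot as it stands.
- The arm moves only by the tool servo_tool, never from a script. Its argument "series" is a list that holds one entry, the list of rows, each a list of 7 numbers: the shift along the tool's x, y, z in units of 300 mm (1.0 is 300 mm), then the turn, a rotation vector about the tool's x, y, z in units of pi rad (1.0 is pi rad), then the opening, from 0 (shut) to 1 (fully open). In form: [[[tx, ty, tz, wx, wy, wz, gripper], ...]]. A call has 1 to 12 rows; each row is the pose to reach, as a shift and turn from the pose commanded when the call began, along the tool's axes at that moment, turning the shorter way round; what a row does not reach only later rows make up. A row lasts 1/12 s, in which the tool goes at most 41.7 mm and 7.16 degrees, less where a joint would pass 70% of its speed; a pose out of reach is approached as far as the arm can. A call with a number of a shift or a turn outside -1 to 1 is refused whole. A call with a gripper value outside its range is refused whole. The fingers move at their own pace and stop on an object; "grip_force" is the grip in N (left out, the last holds). Time passes only in rows, so rows that repeat a pose let the fingers close. It gives the time, the measured TCP pose, the force, the opening and the grip force at its end, in the units of the state.
- get_obs(): the state, without advancing time (a new reading comes with each control period).
- eyes.read_camera(name): name is "side" or "top" or "wrist"; returns a dict with "frame" (384x512x3 uint8, red, green, blue), "depth" (384x512 float32, m along the optical axis (not along the pixel's ray), 0 where there is no reading), "fx", "fy", "cx", "cy" (pixels), "distortion" ([k1, k2, p1, p2, k3] as OpenCV has them; the pictures are not rectified), "origin" and "rotation" of the camera in the world; the wrist camera has in their place "mount" (4x4, takes a point from camera to tool coordinates, whose origin is the TCP and whose axes are the flange's). Camera axes: x right, y down, z forward; pixel columns grow to the right and rows downward; lengths in m; the calibration is good to about 2 mm. A picture is of the moment at which its call begins: read the wrist's pose just before it.
- env.sign_off(): hands the job in; it is judged then, once.
The state is a dict: "time_s": time; "qpos": joint angles; "joint_velocities": joint speeds; "effort": joint torques, N m; "tool_pos": TCP position; "tool_rot": TCP orientation; "force": force on the tool from outside, world axes, zero at the start; "wrist_torque": the same for the moment, N m; "grip_width": finger opening in m; "grasp_force": force on a finger pad.
Only numpy, scipy, OpenCV 4.12 (cv2) and the standard library are available. Lean on these libraries where they do the work, as an engineer would, in place of code of your own. Each camera call takes 0.05 s, during which the arm holds its last target. There are 200 camera calls.

## Working session

There is one attempt and no reset: what is moved stays moved. The work goes in short steps, Python scripts to look and compute and a tool call to move; the robot and the scene stay as the last step left them, time stands still between calls to the robot, and variables do not carry over. Pictures are saved under pics/ and viewed, at most 10 in all, crops included, and the job is handed in when it is done.

Besides the shell and the picture viewer there is one more tool, called after ">>>" by a JSON object that holds its "method" and its "body", one argument or row to a line. servo_tool: Moves the arm, as the interface text tells. Shifts and turns lie within -1 to 1; 1 stands for 300 mm of shift or pi rad of turn. Its arguments: {"type":"object","properties":{"series":{"type":"array"},"grip_force":{"type":"number"}},"required":["series"]}

```bash
mkdir -p pics; ls
python3 - <<'E'
from cell import get_obs, eyes, env
import cv2, pickle, numpy as np
o=get_obs(); print(o)
ims=[]
d={}
for n in ["side","top"]:
    c=eyes.read_camera(n); d[n]=c
    cv2.imwrite(f"pics/{n}0.png",c["frame"][:,:,::-1]); print(n,c["fx"],c["cx"],c["cy"],c["distortion"],c["origin"],c["rotation"])
    ims.append(c["frame"][:,:,::-1])
pickle.dump(d,open("d0.pkl","wb"))
E
```

```text
pics
{'time_s': 0.0, 'qpos': array([67.21537175, 18.44011959, -4.01488523, 83.17307276,  1.29429076,
       78.53967749, -3.26113031]), 'joint_velocities': array([ 0.07427299,  0.05566216, -0.06487346,  0.0161883 , -0.0310273 ,
        0.15361789, -0.00514259]), 'effort': array([-8.47177180e-04, -4.91298580e+01, -4.04331805e-01, -3.12527490e+01,
       -6.37756381e-02,  4.37952520e-02,  1.59146066e-04]), 'tool_pos': array([ 0.25988708, -0.59520253,  0.22146542]), 'tool_rot': array([-1.79892327e+02,  5.10230042e-03,  2.35924571e+01]), 'force': array([-0.3144867 ,  0.15380873, -0.12193886]), 'wrist_torque': array([-0.05855012, -0.07248786, -0.0859445 ]), 'grasp_force': 0.0, 'grip_width': 0.08689636947654664}
side 372.6108552001042 249.49539202961654 187.585387369187 [0.01458207 0.         0.         0.         0.        ] [ 0.47841225 -0.72512551  0.52069104] [-122.21471941    0.89336376   -9.88917819]
top 350.48086906485565 252.6844300239319 195.0351188044641 [-0.10117442  0.          0.          0.          0.        ] [ 0.49368152 -0.04138857  0.78931106] [-171.76156702    2.54935216  -88.77325733]
```

Run:
```python
import cv2
for n in ["side","top"]:
    cv2.imwrite(f"pics/{n}0b.png",cv2.resize(cv2.imread(f"pics/{n}0.png"),(800,600),interpolation=cv2.INTER_CUBIC))
```

```text
(no output)
```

View pics/side0b.png

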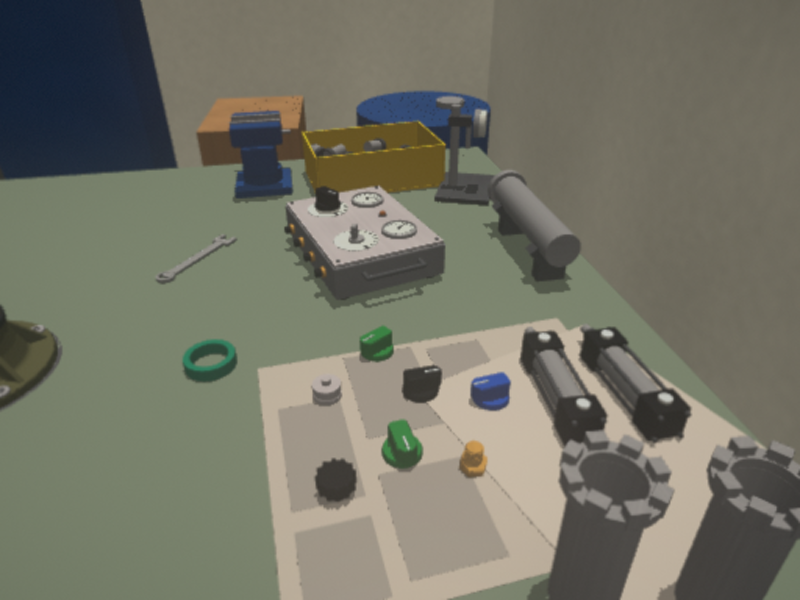

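View pics/top0b.png

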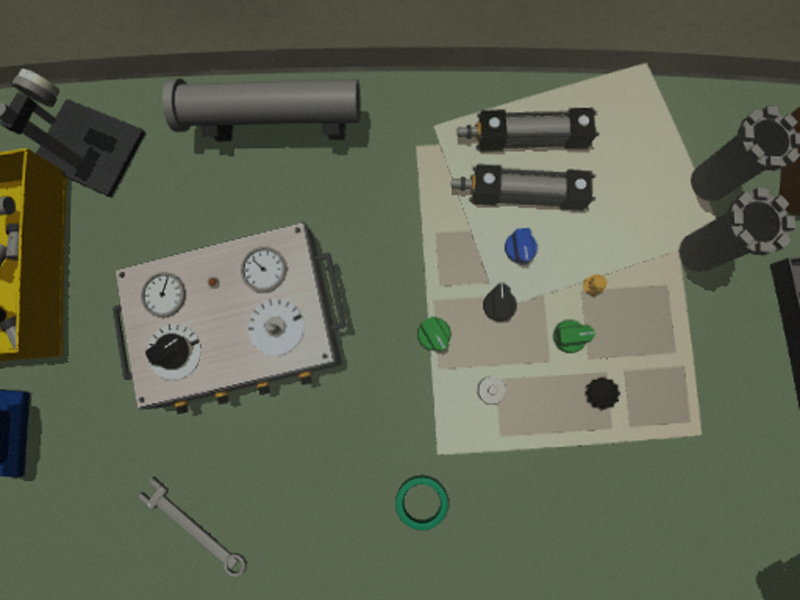

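```bash
cat > h.py <<'E'
import numpy as np, cv2, pickle
from scipy.spatial.transform import Rotation as R
from cell import get_obs, eyes, env
def rpy(a): return R.from_euler('xyz',a,degrees=True).as_matrix()
def cam(n):
    o=get_obs(); c=dict(eyes.read_camera(n)); c['K']=np.array([[c['fx'],0,c['cx']],[0,c['fy'],c['cy']],[0,0,1.]])
    if 'mount' in c:
        T=np.eye(4);T[:3,:3]=rpy(o['tool_rot']);T[:3,3]=o['tool_pos'];T=T@np.array(c['mount']);c['R']=T[:3,:3];c['o']=T[:3,3]
    else: c['R']=rpy(c['rotation']);c['o']=np.array(c['origin'])
    return c
def rays(c,uv):
    p=cv2.undistortPoints(np.array(uv,float).reshape(-1,1,2),c['K'],np.array(c['distortion'],float)).reshape(-1,2)
    return np.c_[p,np.ones(len(p))]@c['R'].T
def onplane(c,uv,z):
    d=rays(c,uv); return c['o']+d*((z-c['o'][2])/d[:,2])[:,None]
def tri(cs,uvs):
    A=0;b=0
    for c,uv in zip(cs,uvs):
        d=rays(c,[uv])[0];d/=np.linalg.norm(d);P=np.eye(3)-np.outer(d,d);A=A+P;b=b+P@c['o']
    return np.linalg.solve(A,b)
def proj(c,X):
    return cv2.projectPoints(((np.atleast_2d(X)-c['o'])@c['R']).reshape(-1,1,3),np.zeros(3),np.zeros(3),c['K'],np.array(c['distortion'],float))[0].reshape(-1,2)
def blobs(m,amin=30):
    n,l,s,ct=cv2.connectedComponentsWithStats(m.astype(np.uint8)); return [(s[i,4],ct[i].round(1),s[i,:4]) for i in range(1,n) if s[i,4]>=amin],l
def go(pos,yaw=None):
    """units for a move to TCP pos with tool straight down at yaw (deg)"""
    o=get_obs();M=rpy(o['tool_rot']); t=M.T@(np.array(pos)-o['tool_pos'])/0.3
    y=o['tool_rot'][2] if yaw is None else yaw
    w=R.from_matrix(M.T@rpy([180,0,y])).as_rotvec()/np.pi
    print('t',o['time_s'],'pos',o['tool_pos'].round(4),'rot',o['tool_rot'].round(2),'q',o['qpos'].round(1),'F',o['force'].round(1)); print('move',t.round(4),w.round(4))
def save(c,name,box=None,s=2):
    f=c['frame'][:,:,::-1]
    if box: f=f[box[1]:box[3],box[0]:box[2]]
    cv2.imwrite('pics/'+name,cv2.resize(f,None,fx=s,fy=s,interpolation=cv2.INTER_CUBIC))
E
python3 - <<'E'
from h import *
t=cam('top');s=cam('side')
k=.64
for n,a,b in [('knob',(500,302),(422,382)),('shaft',(276,325),(354,230)),('round',(602,393),(336,480)),('fit',(596,284),(474,458)),('piston',(491,390),(326,390)),('gauge hub',(264,269),(400,229))]:
    print(n,tri([t,s],[np.array(a)*k,np.array(b)*k]).round(4))
w=cam('wrist'); print(w['mount'],w['fx'],w['distortion'])
# knob dark blob top/side
for c,nm,x,y in [(t,'top',320,193),(s,'side',270,244)]:
    m=c['frame'].max(2)<70
    B,l=blobs(m); print(nm,[b for b in B if np.hypot(*(b[1]-[x,y]))<25])
# panel corners at z=.075
for p in [(122,272),(300,229),(325,357),(141,401)]: print(onplane(t,[np.array(p)*k],.075)[0].round(4))
print(proj(s,[[.5,-.2,.0]]))
go([.5,-.18,.25],23)
E
```

```text
knob [ 0.6122 -0.1547  0.0134]
shaft [0.5639 0.1448 0.0961]
round [ 0.4856 -0.2965  0.0171]
fit [ 0.6405 -0.2929  0.0151]
piston [ 0.4871 -0.1421  0.0097]
gauge hub [0.6438 0.1703 0.0774]
[[-9.96720268e-04 -9.66146375e-01 -2.57992614e-01  7.11099658e-02]
 [ 9.99998837e-01 -1.26070510e-03  8.57801888e-04  8.16513559e-05]
 [-1.15401479e-03 -2.57991459e-01  9.66146508e-01 -1.62585361e-01]
 [ 0.00000000e+00  0.00000000e+00  0.00000000e+00  1.00000000e+00]] 323.4795441269023 [-0.09220801  0.          0.          0.          0.        ]
top [(np.int32(360), array([319.3, 194.5]), array([309, 182,  21,  24], dtype=int32))]
side [(np.int32(403), array([269., 246.]), array([258, 236,  24,  21], dtype=int32))]
[0.6371 0.376  0.075 ]
[0.6989 0.1243 0.075 ]
[0.5259 0.0828 0.075 ]
[0.4603 0.3324 0.075 ]
[[217.96055509 272.46515671]]
t 0.25 pos [ 0.26   -0.5955  0.2221] rot [-179.95    0.     23.59] q [67.2 18.4 -4.  83.1  1.3 78.5 -3.3] F [ 0.1 -0.1 -0.6]
move [ 1.2874 -0.949  -0.0924] [-0.0003  0.      0.0033]
```

```bash
python3 -c "
from h import *
go([.61,-.155,.19],23.6)"
```

```text
t 0.25 pos [ 0.26   -0.5955  0.2221] rot [-179.95    0.     23.59] q [67.2 18.4 -4.  83.1  1.3 78.5 -3.3] F [ 0.1 -0.1 -0.6]
move [ 1.6568 -0.8785  0.1075] [-0.0003  0.     -0.    ]
```

>>> {"method": "servo_tool", "body": {
  "series": [
    [[0.83,-0.44,0,0,0,0,1],[0.83,-0.44,0,0,0,0,1],[0.83,-0.44,0,0,0,0,1],[0.83,-0.44,0,0,0,0,1],[0.83,-0.44,0,0,0,0,1],[0.83,-0.44,0,0,0,0,1],[0.83,-0.44,0,0,0,0,1]]
  ]
}}

```text
time_s: 0.83
tool_pos: [0.4379, -0.3713, 0.2228]
tool_rot: [-180.0, -0.1, 23.8]
force: [1.5, 0.8, 0.4]
grip_width: 0.0868
grasp_force: 0.0
```

>>> {"method": "servo_tool", "body": {
  "series": [
    [[0.83,-0.44,0.1,0,0,0,1],[0.83,-0.44,0.1,0,0,0,1],[0.83,-0.44,0.1,0,0,0,1],[0.83,-0.44,0.1,0,0,0,1],[0.83,-0.44,0.1,0,0,0,1],[0.83,-0.44,0.1,0,0,0,1],[0.83,-0.44,0.1,0,0,0,1],[0.83,-0.44,0.1,0,0,0,1],[0.83,-0.44,0.1,0,0,0,1],[0.83,-0.44,0.1,0,0,0,1],[0.83,-0.44,0.1,0,0,0,1],[0.83,-0.44,0.1,0,0,0,1]]
  ]
}}

```text
time_s: 1.83
tool_pos: [0.6102, -0.1565, 0.1927]
tool_rot: [179.9, 0.0, 23.4]
force: [1.1, -0.3, -1.3]
grip_width: 0.0868
grasp_force: 0.0
```

```bash
python3 -c "
from h import *
c=cam('wrist'); save(c,'w1.png',s=1.5); pickle.dump(c,open('w1.pkl','wb'))
print(proj(c,[[.612,-.155,.02]]))
go([.55,.13,.19],23.6)"
```

```text
[[253.62603604 166.2209315 ]]
t 1.8833 pos [ 0.6102 -0.1563  0.1928] rot [1.7995e+02 2.0000e-02 2.3430e+01] q [ 30.6  18.4 -23.2  87.9   7.4  75.2 -60. ] F [-0.8 -0.9  0.2]
move [ 0.1954 -0.9555  0.0084] [ 0.0003  0.0001 -0.0009]
```

View pics/w1.png

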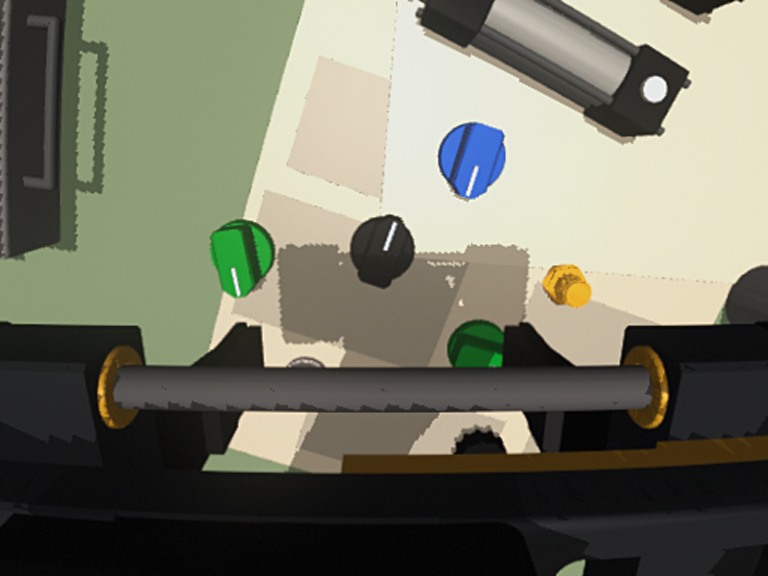

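```bash
cat > knob.py <<'E'
from h import *
def meas(c,guess,dark=70):
    u,v=proj(c,[guess])[0]; f=c['frame'].astype(int)
    yy,xx=np.mgrid[:384,:512]; near=np.hypot(xx-u,yy-v)<1.4*c['fx']*.025/abs(((guess-c['o'])@c['R'])[2])
    m=((f.max(2)<dark)&near).astype(np.uint8)
    n,l,s,ct=cv2.connectedComponentsWithStats(m); i=1+np.argmax(s[1:,4]); m=(l==i).astype(np.uint8)
    cn=max(cv2.findContours(m,0,2)[0],key=cv2.contourArea); h=np.zeros_like(m); cv2.drawContours(h,[cv2.convexHull(cn)],-1,1,-1)
    M=cv2.moments(h); cen=(M['m10']/M['m00'],M['m01']/M['m00'])
    w=(f.min(2)>120)&(cv2.erode(h,np.ones((3,3)))>0); p=np.argwhere(w)[:,::-1].astype(float)
    return cen,cv2.minEnclosingCircle(cn),p
if __name__=='__main__':
    w=pickle.load(open('w1.pkl','rb')); t=cam('top'); g=np.array([.612,-.155,.016])
    r=[meas(c,g) for c in (w,t)]
    for c,(cen,e,p) in zip((w,t),r):
        print('cen',np.round(cen,1),e,'plane.016',onplane(c,[cen],.016)[0].round(4),'n white',len(p))
        if len(p)>4:
            q=onplane(c,p,.032)[:,:2]; d=np.linalg.svd(q-q.mean(0))[2][0]; d*=np.sign((q.mean(0)-onplane(c,[cen],.016)[0][:2])@d)
            print('line mid',q.mean(0).round(4),'yaw',np.degrees(np.arctan2(d[1],d[0])),'extent',np.ptp(q@d))
    print('tri',tri([w,t],[r[0][0],r[1][0]]).round(4))
E
python3 knob.py
```

```text
cen [254.3 166.8] ((254.56153869628906, 166.75384521484375), 24.368562698364258) plane.016 [ 0.6109 -0.1562  0.016 ] n white 58
line mid [ 0.6252 -0.156 ] yaw 3.723413394958614 extent 0.01973294587409713
cen [319.7 191.8] ((320.4130554199219, 192.80435180664062), 15.74092960357666) plane.016 [ 0.6145 -0.1535  0.016 ] n white 0
tri [ 0.6129 -0.1539  0.0245]
```

>>> {"method": "servo_tool", "body": {
  "series": [
    [[0.2,-0.95,0,0,0,0,1],[0.2,-0.95,0,0,0,0,1],[0.2,-0.95,0,0,0,0,1],[0.2,-0.95,0,0,0,0,1],[0.2,-0.95,0,0,0,0,1],[0.2,-0.95,0,0,0,0,1],[0.2,-0.95,0,0,0,0,1],[0.2,-0.95,0,0,0,0,1],[0.2,-0.95,0,0,0,0,1],[0.2,-0.95,0,0,0,0,1],[0.2,-0.95,0,0,0,0,1]]
  ]
}}

```text
time_s: 2.85
tool_pos: [0.5523, 0.1285, 0.1925]
tool_rot: [179.9, 0.0, 23.4]
force: [-0.9, -0.7, 0.2]
grip_width: 0.0872
grasp_force: 0.0
```

```bash
python3 -c "
from h import *
c=cam('wrist'); pickle.dump(c,open('w2.pkl','wb')); u=proj(c,[[.564,.145,.1]])[0].astype(int); print(u)
x,y=np.clip(u-[70,60],0,None); save(c,'w2.png',(x,y,x+140,y+120),s=5); print(x,y)
go([.55,.13,.19],23.6)"
```

```text
[241 168]
171 108
t 2.9 pos [0.5523 0.1284 0.1924] rot [1.7996e+02 2.0000e-02 2.3380e+01] q [ 13.5  11.8 -33.1  96.6   6.7  73.6 -87.6] F [-0.3 -0.3 -0.6]
move [-0.0049 -0.0081  0.0081] [ 0.0002  0.0001 -0.0012]
```

View pics/w2.png

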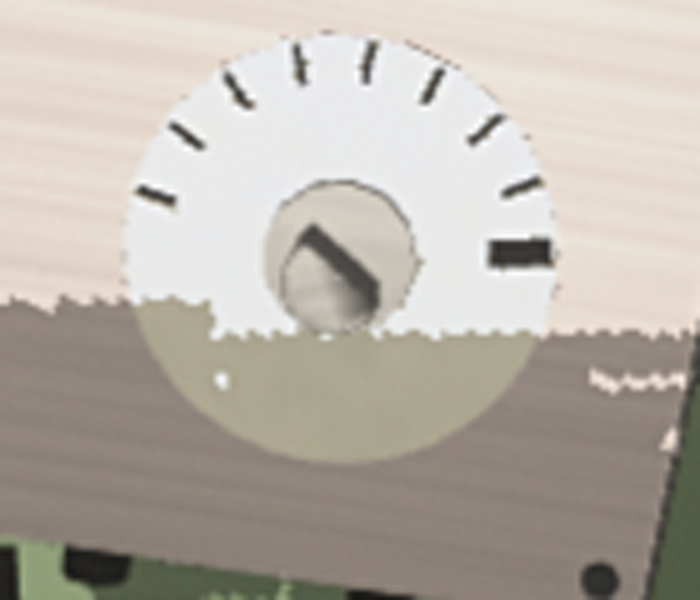

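Run:
```python
from h import *
c=pickle.load(open('w2.pkl','rb')); P=lambda a:np.array(a)/5+[171,108]
a=onplane(c,[P((304,238)),P((372,303))],.102)[:,:2]; d=a[1]-a[0]; print('flat dir',np.degrees(np.arctan2(d[1],d[0]))+90,'len',np.linalg.norm(d),'mid',a.mean(0))
a2=onplane(c,[P((314,226)),P((380,288))],.08)[:,:2]; d=a2[1]-a2[0]; print('flat bottom',np.degrees(np.arctan2(d[1],d[0]))+90,np.linalg.norm(d),a2.mean(0))
f=c['frame'].astype(int); hsv=cv2.cvtColor(c['frame'],cv2.COLOR_RGB2HSV)
# disc rim points
q=onplane(c,[P(x) for x in [(125,240),(140,160),(215,75),(330,34),(430,55),(520,140),(555,250),(545,330),(500,405),(440,445),(345,463),(250,445),(180,395)]],.076)[:,:2]
A=np.c_[2*q,np.ones(len(q))]; s=np.linalg.lstsq(A,(q**2).sum(1),rcond=None)[0]; cen=s[:2]; print('disc',cen,'R',np.sqrt(s[2]+cen@cen))
q=onplane(c,[P(x) for x in [(265,250),(285,200),(340,181),(390,200),(415,250),(405,290)]],.08)[:,:2]
A=np.c_[2*q,np.ones(len(q))]; s=np.linalg.lstsq(A,(q**2).sum(1),rcond=None)[0]; cb=s[:2]; print('bush',cb,'R',np.sqrt(s[2]+cb@cb))
m=onplane(c,[P((520,252))],.076)[0][:2]-cen; print('shut',np.degrees(np.arctan2(m[1],m[0])),np.linalg.norm(m))
# depth at shaft top & disc
for p in [(320,270),(460,180)]:
    u=P(p); dd=c['depth'][int(u[1]),int(u[0])]; r=rays(c,[u])[0]; print('depth pt',(c['o']+r*dd/1.0).round(4), ((c['o']+r*dd))[2])
t=cam('top');s=cam('side')
print(proj(t,[[*cb,.102]])/.64,proj(s,[[*cb,.102]])/.64)
go([.62,-.154,.12],3.7)
```

```text
flat dir -21.192176867166054 len 0.014995950897011901 mid [0.56806594 0.14880877]
flat bottom -20.5939819258176 0.015651060853714854 [0.56656198 0.1476019 ]
disc [0.56518162 0.1485406 ] R 0.03815069836753282
bush [0.56641865 0.14901065] R 0.012952268026107052
shut -64.70981870648794 0.03149248033012808
depth pt [0.567  0.1515 0.102 ] 0.10201645777665846
depth pt [0.586  0.1348 0.076 ] 0.07601399789635116
[[271.63449635 323.12845107]] [[355.50622316 225.45790612]]
t 3.0 pos [0.5522 0.1289 0.1924] rot [1.7998e+02 2.0000e-02 2.3420e+01] q [ 13.5  11.8 -33.2  96.6   6.7  73.6 -87.6] F [-0.5  0.1  0.2]
move [-0.1673  0.9551  0.2416] [1.000e-04 1.000e-04 1.095e-01]
```

>>> {"method": "servo_tool", "body": {
  "series": [
    [[-0.16,0.95,0,0,0,-0.45,1],[-0.16,0.95,0,0,0,-0.45,1],[-0.16,0.95,0,0,0,-0.45,1],[-0.16,0.95,0,0,0,-0.45,1],[-0.16,0.95,0,0,0,-0.45,1],[-0.16,0.95,0,0,0,-0.45,1],[-0.16,0.95,0,0,0,-0.45,1],[-0.16,0.95,0,0,0,-0.45,1],[-0.16,0.95,0,0,0,-0.45,1],[-0.16,0.95,0,0,0,-0.45,1],[-0.16,0.95,0,0,0,-0.45,1],[-0.16,0.95,0,0,0,-0.45,1]]
  ]
}}

```text
time_s: 4.0
tool_pos: [0.6215, -0.151, 0.1922]
tool_rot: [-180.0, -0.0, 104.8]
force: [0.0, -0.7, 1.0]
grip_width: 0.0869
grasp_force: 0.0
```

>>> {"method": "servo_tool", "body": {
  "series": [
    [[0,0,0.1,0,0,-0.44,1],[0,0,0.1,0,0,-0.44,1],[0,0,0.1,0,0,-0.44,1],[0,0,0.1,0,0,-0.44,1],[0,0,0.1,0,0,-0.44,1],[0,0,0.1,0,0,-0.44,1],[0,0,0.1,0,0,-0.44,1],[0,0,0.1,0,0,-0.44,1],[0,0,0.1,0,0,-0.44,1],[0,0,0.1,0,0,-0.44,1],[0,0,0.1,0,0,-0.44,1],[0,0,0.1,0,0,-0.44,1]]
  ]
}}

```text
time_s: 5.0
tool_pos: [0.6215, -0.151, 0.1622]
tool_rot: [180.0, -0.0, -176.1]
force: [-0.2, -0.3, -1.2]
grip_width: 0.0869
grasp_force: 0.0
```

Run:
```python
from knob import *
c=cam('wrist'); pickle.dump(c,open('w3.pkl','wb')); w1=pickle.load(open('w1.pkl','rb'))
g=np.array([.612,-.155,.016]); r=[meas(k,g) for k in (c,w1)]
cen,e,p=r[0]; print(cen,e,onplane(c,[cen],.016)[0].round(4),len(p))
ends=[]
for k,(ce,_,p) in zip((c,w1),r):
    q=onplane(k,p,.032)[:,:2]; d=np.linalg.svd(q-q.mean(0))[2][0]; d*=np.sign(d[0]); i=q@d
    print('line',q.mean(0),np.degrees(np.arctan2(d[1],d[0])),np.ptp(i)); ends.append(p.mean(0))
print('tri',tri([c,w1],[r[0][0],r[1][0]]).round(4),'line mid tri',tri([c,w1],ends).round(4))
go([.612,-.155,.1],183.7)
save(c,'w3.png',s=1.2)
```

```text
(249.72353236327146, 161.05870546914198) ((250.0, 162.85714721679688), 28.302406311035156) [ 0.6106 -0.1568  0.016 ] 53
line [ 0.6265765  -0.15561381] 1.5434081422660972 0.01837136698250874
line [ 0.62520599 -0.15599989] 3.723413394958614 0.01973294587409713
tri [ 0.6108 -0.1566  0.0149] line mid tri [ 0.6257 -0.1557  0.0353]
t 5.05 pos [ 0.6216 -0.1508  0.1622] rot [ 1.7998e+02 -2.0000e-02 -1.7640e+02] q [ 47.2  26.  -47.3  87.9  19.5  74.7  91.2] F [-0.7 -0.   0.5]
move [ 0.0326 -0.0121  0.2074] [ 0.0001 -0.0001 -0.0006]
```

View pics/w3.png

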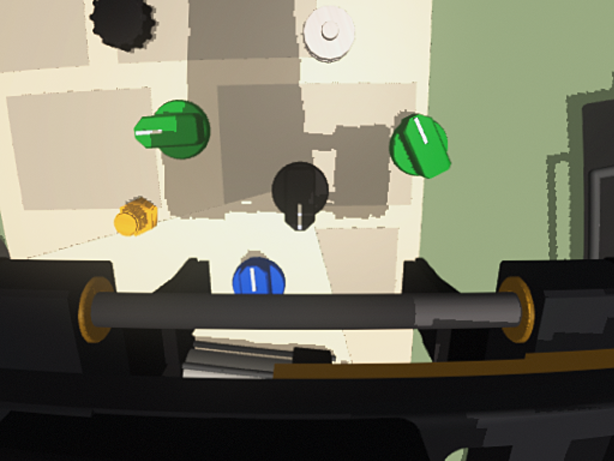

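>>> {"method": "servo_tool", "body": {
  "series": [
    [[0.036,-0.016,0.1,0,0,0.003,1],[0.036,-0.016,0.2,0,0,0.003,1],[0.036,-0.016,0.3,0,0,0.003,1],[0.036,-0.016,0.4,0,0,0.003,1],[0.036,-0.016,0.4,0,0,0.003,1],[0.036,-0.016,0.4,0,0,0.003,1]]
  ]
}}

```text
time_s: 5.55
tool_pos: [0.6101, -0.1554, 0.0413]
tool_rot: [179.9, -0.2, -176.9]
force: [-0.4, -0.7, 0.4]
grip_width: 0.087
grasp_force: 0.0
```

```bash
python3 -c "
from h import *
go([.611,-.1563,.0135],183)"
```

```text
t 5.55 pos [ 0.6101 -0.1554  0.0413] rot [ 179.93   -0.19 -176.9 ] q [ 46.1  31.4 -44.2  95.7  24.1  63.   88. ] F [-0.4 -0.7  0.4]
move [-0.0033 -0.0034  0.0928] [ 0.0004 -0.001   0.0005]
```

>>> {"method": "servo_tool", "body": {
  "series": [
    [[-0.003,-0.003,0.05,0,0,0,1],[-0.003,-0.003,0.092,0,0,0,1],[-0.003,-0.003,0.092,0,0,0,1],[-0.003,-0.003,0.092,0,0,0,0],[-0.003,-0.003,0.092,0,0,0,0],[-0.003,-0.003,0.092,0,0,0,0],[-0.003,-0.003,0.092,0,0,0,0],[-0.003,-0.003,0.092,0,0,0,0],[-0.003,-0.003,0.092,0,0,0,0],[-0.003,-0.003,0.092,0,0,0,0],[-0.003,-0.003,0.092,0,0,0,0],[-0.003,-0.003,0.092,0,0,0,0]]
  ],
  "grip_force": 40
}}

```text
time_s: 6.55
tool_pos: [0.6123, -0.156, 0.015]
tool_rot: [-180.0, -0.0, -176.7]
force: [0.3, -0.5, 0.2]
grip_width: 0.0351
grasp_force: 0.0
```

```bash
python3 -c "
from h import *
go([.611,-.1563,.2],183);print(get_obs()['grip_width'],get_obs()['grasp_force'])"
```

```text
t 6.55 pos [ 0.6123 -0.156   0.015 ] rot [-179.99   -0.   -176.75] q [ 45.3  33.3 -43.2  96.5  25.6  60.5  87.1] F [ 0.3 -0.5  0.2]
move [ 0.0045 -0.0007 -0.6168] [-0.     -0.      0.0014]
0.035099249316942346 0.0
```

>>> {"method": "servo_tool", "body": {
  "series": [
    [[0,0,0.004,0,0,0,0],[0,0,0.004,0,0,0,0],[0,0,0.004,0,0,0,0],[0,0,0.004,0,0,0,0],[0,0,0.004,0,0,0,0],[0,0,0.004,0,0,0,0],[0,0,0.004,0,0,0,0]]
  ]
}}

```text
time_s: 7.13
tool_pos: [0.6121, -0.1559, 0.0136]
tool_rot: [180.0, -0.0, -176.7]
force: [0.2, 0.4, -0.9]
grip_width: 0.0236
grasp_force: 40.0
```

>>> {"method": "servo_tool", "body": {
  "series": [
    [[0,0,-0.1,0,0,0,0],[0,0,-0.2,0,0,0,0],[0,0,-0.3,0,0,0,0],[0,0,-0.4,0,0,0,0],[0,0,-0.5,0,0,0,0],[0,0,-0.55,0,0,0,0],[0,0,-0.55,0,0,0,0],[0,0,-0.55,0,0,0,0]]
  ]
}}

```text
time_s: 7.8
tool_pos: [0.6126, -0.1559, 0.1792]
tool_rot: [-180.0, 0.1, -176.7]
force: [0.5, -0.1, -2.2]
grip_width: 0.0239
grasp_force: 40.0
```

```bash
python3 -c "
from h import *
go([.566,.149,.18],159);print(get_obs()['grip_width'],get_obs()['grasp_force'])
c=cam('side');pickle.dump(c,open('s3.pkl','wb')); o=get_obs()['tool_pos']; u=proj(c,[o])[0].astype(int); save(c,'s3.png',(u[0]-50,u[1]-40,u[0]+50,u[1]+35),s=6)"
```

```text
t 7.8 pos [ 0.6126 -0.1559  0.1792] rot [-1.7995e+02  6.0000e-02 -1.7674e+02] q [ 48.7  24.3 -47.8  88.   18.4  75.9  92.2] F [ 0.5 -0.1 -2.2]
move [ 0.0974  1.0237 -0.0037] [-0.0002  0.0004  0.1348]
0.023948801805346174 39.99963819980621
```

View pics/s3.png

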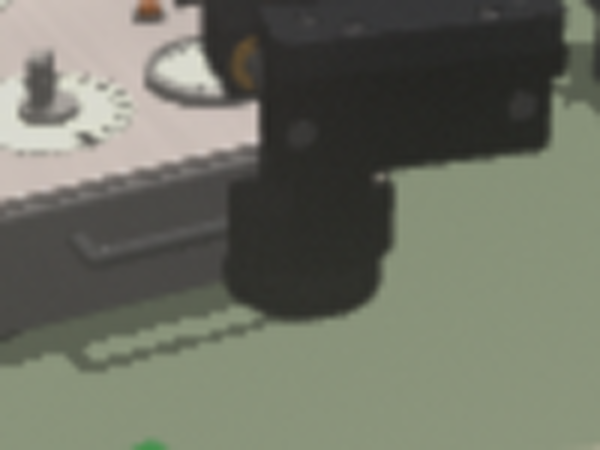

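>>> {"method": "servo_tool", "body": {
  "series": [
    [[0.1,0.98,0,0,0,0.135,0],[0.1,0.98,0,0,0,0.135,0],[0.1,0.98,0,0,0,0.135,0],[0.1,0.98,0,0,0,0.135,0],[0.1,0.98,0,0,0,0.135,0],[0.1,0.98,0,0,0,0.135,0],[0.1,0.98,0,0,0,0.135,0],[0.1,0.98,0,0,0,0.135,0],[0.1,0.98,0,0,0,0.135,0],[0.1,0.98,0,0,0,0.135,0],[0.1,0.98,0,0,0,0.135,0]]
  ]
}}

```text
time_s: 8.77
tool_pos: [0.5655, 0.1337, 0.1773]
tool_rot: [-179.9, -0.1, 158.8]
force: [-0.3, -0.3, -1.1]
grip_width: 0.0237
grasp_force: 40.0
```

```bash
python3 -c "
from h import *
go([.566,.149,.18],159)
c=cam('wrist');pickle.dump(c,open('w4.pkl','wb')); o=get_obs()['tool_pos']; u=proj(c,[o])[0].astype(int); print(u); save(c,'w4.png',(u[0]-65,u[1]-65,u[0]+65,u[1]+35),s=6); print(u-[65,65])"
```

```text
t 8.7667 pos [0.5655 0.1337 0.1773] rot [-1.7989e+02 -9.0000e-02  1.5883e+02] q [ 26.8  18.3 -51.1  95.2  14.8  73.7  41.7] F [-0.3 -0.3 -1.1]
move [ 0.0169  0.048  -0.0092] [-0.0006 -0.0005 -0.0009]
[254 233]
[189 168]
```

View pics/w4.png

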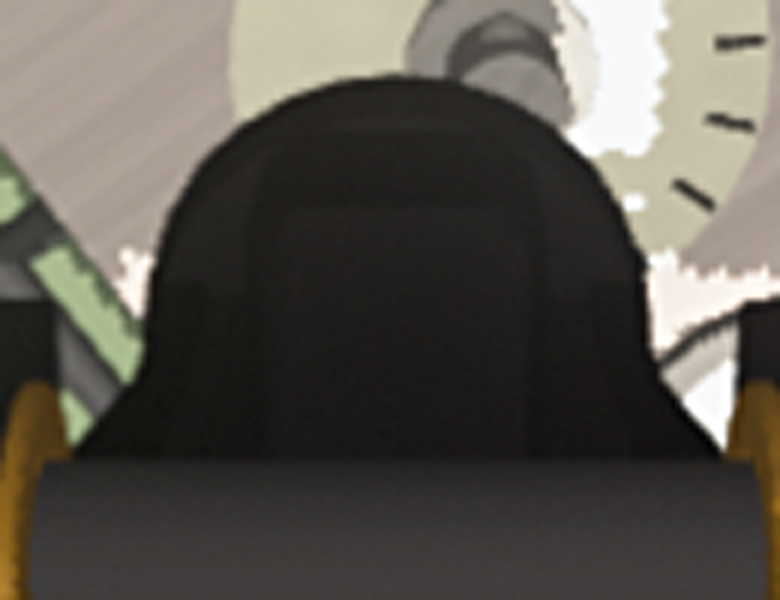

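>>> {"method": "servo_tool", "body": {
  "series": [
    [[-0.1,0.05,0,0,0,0,0],[-0.1,0.05,0,0,0,0,0],[-0.1,0.05,0,0,0,0,0],[-0.1,0.05,0,0,0,0,0]]
  ]
}}

```text
time_s: 9.15
tool_pos: [0.5991, 0.1378, 0.1781]
tool_rot: [-180.0, -0.1, 158.8]
force: [0.3, 0.6, -0.9]
grip_width: 0.0237
grasp_force: 40.0
```

Run:
```python
from h import *
def circ(q,Rr=None):
    A=np.c_[2*q,np.ones(len(q))]; s=np.linalg.lstsq(A,(q**2).sum(1),rcond=None)[0]; return s[:2],np.sqrt(s[2]+s[:2]@s[:2])
from scipy.optimize import least_squares
c=pickle.load(open('w4.pkl','rb'))
c['R']=np.array(c['mount'])[:3,:3];c['o']=np.array(c['mount'])[:3,3]
# outline of the knob by brightness threshold, front arc
f=c['frame'].max(2); pts=[]
for x in range(218,292,3):
    col=f[160:240,x].astype(int); 
    y=160+np.argmax(col<45)
    a,b=int(f[y-1,x]),int(f[y,x]); pts.append((x,y-0.5))
pts=np.array(pts); q=onplane(c,pts,.0136)[:,:2]
r=least_squares(lambda p:np.hypot(*(q-p).T)-.024,[0,0],loss='soft_l1',f_scale=.0005)
print('knob in tool, R24:',r.x.round(5),'res mm',(r.fun*1e3).round(1)); print(circ(q))
go([.566,.149,.18],159)
c=cam('wrist');pickle.dump(c,open('w5.pkl','wb')); u=proj(c,[[.566,.149,.09]])[0].astype(int); print(u); x,y=u-[60,50]; y=max(y,0); save(c,'w5.png',(x,y,x+120,y+100),s=6); print(x,y)
```

```text
knob in tool, R24: [1.35e-03 5.00e-05] res mm [-0.2 -0.2  0.   0.1 -0.   0.   0.2  0.1  0.1  0.2 -0.1 -0.3  0.2  0.2
 -0.2  0.1 -0.1 -0.1 -0.1  0.2  0.1  0.1 -0.1  0.  -0.3]
(array([1.72480157e-03, 4.52760370e-05]), np.float64(0.023676741949370427))
t 9.15 pos [0.5991 0.1378 0.1781] rot [-1.7998e+02 -9.0000e-02  1.5883e+02] q [ 24.1  22.7 -50.   90.4  17.8  75.3  40.5] F [ 0.3  0.6 -0.9]
move [ 0.1163 -0.0051 -0.0063] [-0.0001 -0.0005 -0.0009]
[252 145]
192 95
```

View pics/w5.png

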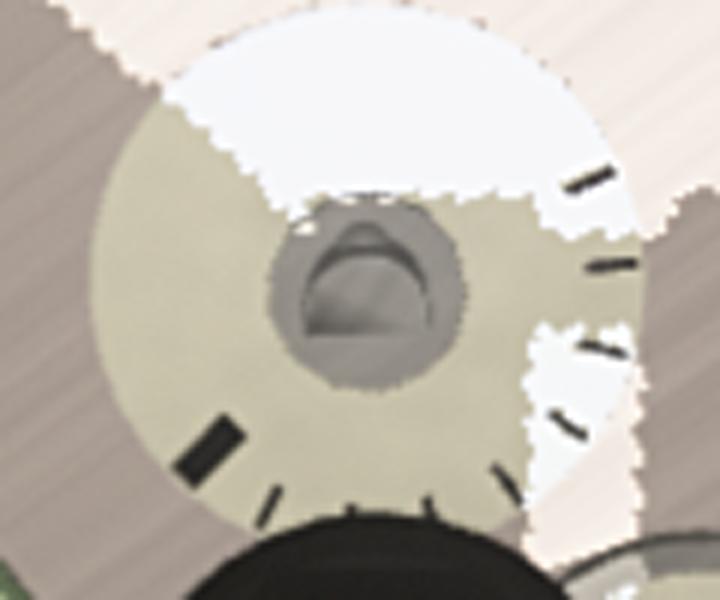

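Run:
```python
from h import *
c=pickle.load(open('w5.pkl','rb')); P=lambda a:np.array(a)/6+[192,95]-[0.4,0.4]
def circ(q):
    A=np.c_[2*q,np.ones(len(q))]; s=np.linalg.lstsq(A,(q**2).sum(1),rcond=None)[0]; return s[:2].round(5),np.sqrt(s[2]+s[:2]@s[:2]).round(5)
cb=circ(onplane(c,[P(x) for x in [(270,291),(466,291),(368,193),(368,390),(298,222),(437,222),(300,362),(438,360)]],.08)[:,:2]); print('bush',cb)
print('disc',circ(onplane(c,[P(x) for x in [(91,290),(643,275),(370,4),(163,98),(545,60),(612,150),(175,470),(115,390),(215,45)]],.076)[:,:2]))
a=onplane(c,[P((304,334)),P((433,334))],.102)[:,:2]; d=a[1]-a[0]; ang=np.arctan2(d[1],d[0])-np.pi/2; ang-=np.pi*(abs(ang)>np.pi/2)
n=np.array([np.cos(ang),np.sin(ang)]); print('flat yaw',np.degrees(ang),np.linalg.norm(d),'axis from flat',a.mean(0)-.002*n)
print('shut', [np.degrees(np.arctan2(*(onplane(c,[P((210,452))],.076)[0][:2]-cb[0])[::-1]))])
ax=(cb[0]+a.mean(0)-.002*n)/2
for yaw in (158.8,):
    y=np.radians(yaw); X=np.array([np.cos(y),np.sin(y)]);Y=np.array([np.sin(y),-np.cos(y)])
    tcp=ax-X*.0015-Y*.00005; print('axis',ax,'tcp target',tcp)
    go([*tcp,.1181+.002],yaw)
```

```text
bush (array([0.56583, 0.14927]), np.float64(0.01324))
disc (array([0.56538, 0.14946]), np.float64(0.03771))
flat yaw -21.231142116753087 0.015985163181033598 axis from flat [0.56609237 0.14938629]
shut [np.float64(-65.28457612392249)]
axis [0.56596118 0.14932815] tcp target [0.56734159 0.14873909]
t 9.2 pos [0.5989 0.1382 0.1785] rot [-1.7998e+02 -4.0000e-02  1.5888e+02] q [ 24.   22.7 -50.   90.5  17.8  75.3  40.5] F [ 0.7  0.1 -1.5]
move [ 0.1105 -0.0051  0.1947] [-0.0001 -0.0002  0.0004]
```

>>> {"method": "servo_tool", "body": {
  "series": [
    [[0.11,-0.005,0.05,0,0,0,0],[0.11,-0.005,0.1,0,0,0,0],[0.11,-0.005,0.18,0,0,0,0],[0.11,-0.005,0.18,0,0,0,0],[0.11,-0.005,0.18,0,0,0,0],[0.11,-0.005,0.18,0,0,0,0]]
  ]
}}

```text
time_s: 9.7
tool_pos: [0.5684, 0.1494, 0.1261]
tool_rot: [180.0, 0.1, 158.9]
force: [0.3, 0.0, -0.3]
grip_width: 0.0239
grasp_force: 40.0
```

```bash
python3 -c "
from h import *
go([.56734,.14874,.117],158.8);o=get_obs();print(o['wrist_torque'])"
```

```text
t 9.7 pos [0.5684 0.1494 0.1261] rot [1.7997e+02 9.0000e-02 1.5892e+02] q [ 24.1  21.8 -50.3  97.9  17.9  68.7  38.2] F [ 0.3  0.  -0.3]
move [ 0.0025 -0.0033  0.0303] [0.0002 0.0005 0.0007]
[ 0.06887512 -0.07094352  0.00885043]
```

>>> {"method": "servo_tool", "body": {
  "series": [
    [[0.0025,-0.0033,0.02,0,0,0,0],[0.0025,-0.0033,0.026,0,0,0,0],[0.0025,-0.0033,0.026,0,0,0,0],[0.0025,-0.0033,0.026,0,0,0,0]]
  ]
}}

```text
time_s: 10.03
tool_pos: [0.5669, 0.1488, 0.1172]
tool_rot: [180.0, 0.0, 158.9]
force: [0.2, -0.3, -1.4]
grip_width: 0.0235
grasp_force: 40.0
```

```bash
python3 -c "
from h import *
go([.56734,.14874,.1155],158.8)"
```

```text
t 10.0333 pos [0.5669 0.1488 0.1172] rot [1.7999e+02 1.0000e-02 1.5895e+02] q [ 24.   22.2 -50.1  98.6  18.3  67.8  37.9] F [ 0.2 -0.3 -1.4]
move [-0.0016  0.0003  0.0055] [0.     0.0001 0.0008]
```

>>> {"method": "servo_tool", "body": {
  "series": [
    [[-0.001,0,0.004,0,0,0,0],[-0.001,0,0.007,0,0,0,0],[-0.001,0,0.01,0,0,0,0],[-0.001,0,0.013,0,0,0,0],[-0.001,0,0.013,0,0,0,0]]
  ]
}}

```text
time_s: 10.45
tool_pos: [0.5674, 0.1486, 0.113]
tool_rot: [180.0, 0.0, 158.9]
force: [0.5, 0.6, -1.1]
grip_width: 0.0241
grasp_force: 40.0
```

>>> {"method": "servo_tool", "body": {
  "series": [
    [[0,0,0.004,0,0,0,0],[0,0,0.008,0,0,0,0],[0,0,0.012,0,0,0,0],[0,0,0.016,0,0,0,0],[0,0,0.02,0,0,0,0],[0,0,0.02,0,0,0,0]]
  ]
}}

```text
time_s: 10.95
tool_pos: [0.5674, 0.1485, 0.1069]
tool_rot: [180.0, 0.1, 158.9]
force: [3.3, -0.4, -1.5]
grip_width: 0.0239
grasp_force: 40.0
```

>>> {"method": "servo_tool", "body": {
  "series": [
    [[-0.001,0,0.004,0,0,0,0],[-0.001,0,0.008,0,0,0,0],[-0.001,0,0.012,0,0,0,0],[-0.001,0,0.016,0,0,0,0],[-0.001,0,0.018,0,0,0,0],[-0.001,0,0.018,0,0,0,0]]
  ]
}}

```text
time_s: 11.45
tool_pos: [0.5676, 0.1489, 0.1021]
tool_rot: [180.0, 0.0, 159.0]
force: [2.4, -0.6, 3.1]
grip_width: 0.0236
grasp_force: 40.0
```

Catch ball met (upward force begins). Continue gently.

>>> {"method": "servo_tool", "body": {
  "series": [
    [[-0.001,0,0.003,0,0,0,0],[-0.001,0,0.006,0,0,0,0],[-0.001,0,0.009,0,0,0,0],[-0.001,0,0.012,0,0,0,0],[-0.001,0,0.012,0,0,0,0]]
  ]
}}

```text
time_s: 11.87
tool_pos: [0.5676, 0.1487, 0.0977]
tool_rot: [180.0, 0.0, 159.0]
force: [2.2, -0.2, 2.0]
grip_width: 0.024
grasp_force: 40.0
```

>>> {"method": "servo_tool", "body": {
  "series": [
    [[0,0,0.003,0,0,0,0],[0,0,0.006,0,0,0,0],[0,0,0.009,0,0,0,0],[0,0,0.009,0,0,0,0]]
  ]
}}

```text
time_s: 12.2
tool_pos: [0.5674, 0.1483, 0.0946]
tool_rot: [-180.0, -0.0, 158.9]
force: [4.0, 0.2, -1.0]
grip_width: 0.0236
grasp_force: 40.0
```

>>> {"method": "servo_tool", "body": {
  "series": [
    [[0,0,0.002,0,0,0,0],[0,0,0.004,0,0,0,0],[0,0,0.005,0,0,0,0],[0,0,0.005,0,0,0,0]]
  ]
}}

```text
time_s: 12.53
tool_pos: [0.5674, 0.1481, 0.0935]
tool_rot: [-180.0, -0.0, 158.9]
force: [3.3, -1.3, -1.4]
grip_width: 0.0242
grasp_force: 40.0
```

>>> {"method": "servo_tool", "body": {
  "series": [
    [[0,0,0.002,0,0,0,0],[0,0,0.004,0,0,0,0],[0,0,0.004,0,0,0,0],[0,0,0.004,0,0,0,0]]
  ]
}}

```text
time_s: 12.87
tool_pos: [0.5674, 0.1481, 0.0935]
tool_rot: [-179.9, 0.0, 158.9]
force: [0.1, -2.6, 6.0]
grip_width: 0.0234
grasp_force: 40.0
```

>>> {"method": "servo_tool", "body": {
  "series": [
    [[0.0001,-0.0004,-0.002,0,0,0.025,0],[0.0002,-0.0008,-0.002,0,0,0.05,0],[0.0003,-0.0012,-0.002,0,0,0.075,0],[0.0005,-0.0016,-0.002,0,0,0.1,0],[0.0007,-0.002,-0.002,0,0,0.125,0],[0.0009,-0.0024,-0.002,0,0,0.15,0],[0.0011,-0.0028,-0.002,0,0,0.175,0],[0.0012,-0.0032,-0.002,0,0,0.2,0],[0.0013,-0.0035,-0.002,0,0,0.22,0],[0.0014,-0.0037,-0.002,0,0,0.235,0],[0.0014,-0.0037,-0.002,0,0,0.235,0],[0.0014,-0.0037,-0.002,0,0,0.235,0]]
  ]
}}

```text
time_s: 13.87
tool_pos: [0.5669, 0.1462, 0.0935]
tool_rot: [-179.9, 0.1, 116.7]
force: [1.8, -4.5, 3.9]
grip_width: 0.0238
grasp_force: 40.0
```

```bash
python3 -c "
from h import *
go([.5666,.1473,.0935],114.5);o=get_obs();print(o['wrist_torque'])"
```

```text
t 13.8667 pos [0.5669 0.1462 0.0935] rot [-1.7994e+02  1.2000e-01  1.1668e+02] q [ 17.6  21.3 -41.6 100.1  15.6  64.6  -2.2] F [ 1.8 -4.5  3.9]
move [ 0.0039  0.0007 -0.    ] [-0.0003  0.0007  0.0121]
[-1.15087521 -0.40967119  0.08161959]
```

>>> {"method": "servo_tool", "body": {
  "series": [
    [[0,0,0,0,0,0.007,0],[0,0,0,0,0,0.012,0],[0,0,0,0,0,0.012,0],[0,0,0,0,0,0.012,0],[0,0,0,0,0,0.012,0]]
  ]
}}

```text
time_s: 14.28
tool_pos: [0.5668, 0.1461, 0.0935]
tool_rot: [-179.9, 0.1, 114.5]
force: [1.0, -5.3, 3.8]
grip_width: 0.0236
grasp_force: 40.0
```

>>> {"method": "servo_tool", "body": {
  "series": [
    [[0,0,0,0,0,0,0.55],[0,0,0,0,0,0,0.55],[0,0,0,0,0,0,0.55],[0,0,0,0,0,0,0.55],[0,0,0,0,0,0,0.55],[0,0,0,0,0,0,0.55],[0,0,0,0,0,0,0.55]]
  ]
}}

```text
time_s: 14.87
tool_pos: [0.5665, 0.1479, 0.0931]
tool_rot: [-180.0, -0.0, 114.5]
force: [-0.4, -0.6, -0.2]
grip_width: 0.0476
grasp_force: 0.0
```

>>> {"method": "servo_tool", "body": {
  "series": [
    [[0,0,-0.04,0,0,0,0.55],[0,0,-0.1,0,0,0,0.55],[0,0,-0.2,0,0,0,0.55],[-0.1,0,-0.3,0,0,0,0.55],[-0.2,0,-0.3,0,0,0,0.55],[-0.2,0,-0.3,0,0,0,0.55],[-0.2,0,-0.3,0,0,0,0.55],[-0.2,0,-0.3,0,0,0,0.55],[-0.2,0,-0.3,0,0,0,0.55]]
  ]
}}

```text
time_s: 15.62
tool_pos: [0.5909, 0.0944, 0.1832]
tool_rot: [-180.0, -0.0, 114.6]
force: [-1.0, 0.2, -1.3]
grip_width: 0.0481
grasp_force: 0.0
```

```bash
python3 -c "
from h import *
go([.5666,.1473,.0935],114.5)
c=cam('wrist');pickle.dump(c,open('w6.pkl','wb')); u=proj(c,[[.566,.149,.1]])[0].astype(int); print(u); x,y=np.clip(u-[60,50],0,None); save(c,'w6.png',(x,y,x+120,y+100),s=6); print(x,y)"
```

```text
t 15.6167 pos [0.5909 0.0944 0.1832] rot [-1.7997e+02 -5.0000e-02  1.1460e+02] q [ 22.5  17.8 -41.1  92.7  12.   74.1   4. ] F [-1.   0.2 -1.3]
move [ 1.938e-01 -1.000e-04  2.991e-01] [-0.0001 -0.0003  0.0005]
[254 113]
194 63
```

View pics/w6.png

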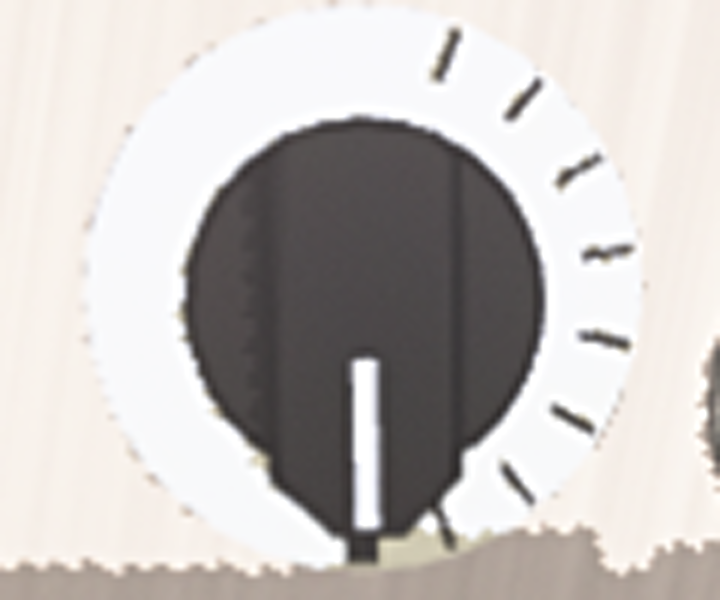

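```bash
python3 -c "
from h import *
c=pickle.load(open('w6.pkl','rb'))
for p in [(310,250),(410,250),(365,180)]:
    u=np.array(p)/6+[194,63]; print((c['o']+rays(c,[u])[0]*c['depth'][int(u[1]),int(u[0])]).round(4))
print(env.sign_off())"
```

```text
[0.558  0.1525 0.1118]
[0.5687 0.1574 0.1114]
[0.5605 0.1625 0.1119]
the job is handed in; nothing more can be done
None
```

The knob snapped home on the right-hand valve and is turned clockwise to the shut mark and released. The last wrist picture shows its nose on the mark and the bar top at about 112 mm, which matches a fully seated knob. The job is handed in, and no verdict came back.

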